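# Mirror the seasoning row into the other rack

### The arm

A 6-joint arm with a two-finger parallel gripper is mounted at the origin on the work surface. World frame = base frame: x ahead of the robot, y to its left, z up, the work surface at z = 0. Lengths are in mm, angles in rad, forces in N, time in s.
With the tool pointing down it reaches from about 400 to 925 mm from the base axis. Payload 12.5 kg.
Tool frame: the origin (TCP) lies at the very end of the fingers, on their centre line; the grasp point (between the pads) lies 19 mm behind it; z points along the fingers, y is the line along which they close (so a half turn about z gives the same grasp; the last joint's range is limited). The gripper opens to 95 mm and grips with 3 to 60 N. Pads are 20 mm wide; open, the fingers measure 119 mm over their backs; the gripper's body (75 mm by 180 mm) begins 59 mm behind the grasp point.
Start: joints at [-1.43, 0.491, 1.559, -0, 1.092, -0.106], TCP at [152.711, -606.074, 214.661] pointing down, gripper open.
Joint ranges: [-3.1, 3.1], [-0.84, 2.19], [0.05, 2.79], [-1.13, 4.28], [0.06, 2.93], [-2.69, 2.69]. Speed limits (rad/s): [2.22, 2.22, 2.79, 3.14, 3.14, 3.14].

### API

Orientations are given as a unit quaternion [w, x, y, z].
In Python, from rig import get_state, capture, arm gives the robot as it stands.
- The arm moves only by the tool servo_tool, never from a script. Its arguments are lists of equal length, an entry for each row: "travel": the shift along the tool's x, y, z in m, a list of three; "delta_rot": the turn, a rotation vector about the tool's x, y, z in rad, a list of three. In form: {"travel": [[dx, dy, dz], ...], "delta_rot": [[ax, ay, az], ...]}. A call has 1 to 5 rows; each row shifts and turns the commanded pose from where the row before left it, along the tool's axes as they then stand; what a row does not reach is not made up. A row lasts 1/10 s, in which the tool goes at most 50 mm and 8.59 degrees, less where a joint would pass 70% of its speed; a pose out of reach is approached as far as the arm can. A call with a gripper value outside its range is refused whole. "fingers" is the finger opening in m, from 0 to 0.0951, set as the call begins (left out, the last holds). The fingers move at their own pace and stop on an object; "force" is the grip in N (left out, the last holds). Time passes only in rows, so rows that do not move let the fingers close. It gives the time, the measured TCP pose, the force, the opening and the grip force at its end, in the units of the state.
- get_state(): the state, without advancing time (a new reading comes with each control period).
- capture(name): name is "side" or "top"; returns a dict with "pixels" (384x512x3 uint8, blue, green, red), "z_map" (384x512 float32, mm along the optical axis (not along the pixel's ray), 0 where there is no reading), "camera_matrix" (3x3 intrinsics, pixels), "dist_coeffs" ([k1, k2, p1, p2, k3] as OpenCV has them; the pictures are not rectified), "xyz" and "rotation" of the camera in the world. Camera axes: x right, y up, looking along -z (the intrinsics and any distortion apply to the point x, -y, -z); pixel columns grow to the right and rows downward; lengths in mm; the calibration is good to about 2 mm. A picture is of the moment at which its call begins.
- arm.hand_in(): hands the job in; it is judged then, once.
The state is a dict: "time_s": time; "qpos": joint angles; "qd": joint speeds; "joint_torque": joint torques, N m; "ee_pos": TCP position; "orientation": TCP orientation; "contact_force": force on the tool from outside, world axes, zero at the start; "ft_torque": the same for the moment, N m; "opening": finger opening in mm; "grasp_force": force on a finger pad.
Only numpy, scipy, OpenCV 4.12 (cv2) and the standard library are available. Lean on these libraries where they do the work, as an engineer would, in place of code of your own. Each camera call takes 0.05 s, during which the arm holds its last target. There are 200 camera calls.

### The job

The cook on the other side of the counter wants the seasonings laid out the other way round: move all four (shaker, jar, pepper mill, tin) from the full rack into the empty one in reverse order, so that the one at the left end of the old row stands at the right end of the new row, and so on along the row. Stand each upright on the floor of its own cell, set down rather than dropped, and never tip one over.

Things in the scene. Friction and masses are not known exactly. Their poses are not given: they have to be found in the camera images.
- old_rack: the full rack: steel, 86 x 332 mm, fixed on the counter, a row of four square cells along its own y axis, centres at y = -120, -40, 40, 120 mm, x = 0. Cell walls reach 13 mm above the counter; 25 mm high end plates at y = +-164 mm. Origin: centre of its underside, on the counter. Its y axis points to the robot's left (world y, within 0.15 rad)
- new_rack: the empty rack, like the old one and fixed, about 180 mm nearer or farther: four cells 74 mm square inside along its own y axis, centres at y = -120, -40, 40, 120 mm, x = 0; cell floors 6 mm, walls 13 mm above the counter; 25 mm high end plates at y = +-164 mm. Origin: centre of its underside, on the counter. Its y axis points to the robot's left (world y, within 0.15 rad)
- shaker_mid (a point): centre, half-way up, of the steel seasoning shaker: an upright cylinder 48 mm across with a pierced dome lid (51 mm across from 62 to 70 mm up), 84 mm tall, about 0.18 kg, loose; its z axis is up when it stands
- jar_mid (a point): centre, half-way up, of the glass spice jar: an upright cylinder 52 mm across for its lower 56 mm, flat black cap 49 mm across, 78 mm tall, about 0.22 kg, loose; z axis up when it stands
- mill_mid (a point): centre, half-way up, of the wooden pepper mill: an upright cylinder 46 mm across for its lower 60 mm, tapered head with a small steel ball on top, 92 mm tall, about 0.17 kg, loose; z axis up when it stands
- tin_mid (a point): centre, half-way up, of the low steel spice tin: an upright cylinder 56 mm across (lid rim 57 mm, from 46 to 54 mm up) with a black lid knob 12 mm across, 64 mm tall with the knob, about 0.20 kg, loose; z axis up when it stands
- cell_shaker: one of the four separate, identical shallow square steel cells fixed in the old rack, 80 x 80 mm outside, 74 mm inside, wall 10 mm high, floor 3 mm thick; the shaker starts in this cell. It shows only where in the row that thing started and never moves. Origin: centre of its underside, which is 3 mm above the counter; axes parallel to the old rack's
- cell_jar: one of the four separate, identical shallow square steel cells fixed in the old rack, 80 x 80 mm outside, 74 mm inside, wall 10 mm high, floor 3 mm thick; the jar starts in this cell. It shows only where in the row that thing started and never moves. Origin: centre of its underside, which is 3 mm above the counter; axes parallel to the old rack's
- cell_mill: one of the four separate, identical shallow square steel cells fixed in the old rack, 80 x 80 mm outside, 74 mm inside, wall 10 mm high, floor 3 mm thick; the mill starts in this cell. It shows only where in the row that thing started and never moves. Origin: centre of its underside, which is 3 mm above the counter; axes parallel to the old rack's
- cell_tin: one of the four separate, identical shallow square steel cells fixed in the old rack, 80 x 80 mm outside, 74 mm inside, wall 10 mm high, floor 3 mm thick; the tin starts in this cell. It shows only where in the row that thing started and never moves. Origin: centre of its underside, which is 3 mm above the counter; axes parallel to the old rack's

How it is judged:
By the outcome, as a careful person would: the job done as asked, in the order asked, and still so for the second after the job is handed in, with the robot touching nothing.
It also fails if it takes over 96 s, if anything falls off the work surface, if the arm or the gripper's body presses on something with over 40 N, if the wrist force passes 120 N, or if a joint passes its speed limit or range.

## Working session

There is one attempt and no reset: what is moved stays moved. The work goes in short steps, Python scripts to look and compute and a tool call to move; the robot and the scene stay as the last step left them, time stands still between calls to the robot, and variables do not carry over. Pictures are saved under pics/ and viewed, at most 14 in all, crops included, and the job is handed in when it is done.

Besides the shell and the picture viewer there is one more tool, called after "Request:" as name(argument=value, ...), one argument or row to a line, values as JSON. servo_tool: Moves the arm, as the interface text tells. Its arguments: {"type":"object","properties":{"travel":{"type":"array"},"delta_rot":{"type":"array"},"fingers":{"type":"number"},"force":{"type":"number"}},"required":["travel","delta_rot"]}

```bash
mkdir -p pics; ls; python3 - <<'E'
from rig import get_state,capture
import cv2,pickle
s=get_state();print({k:s[k] for k in('time_s','ee_pos','orientation','opening')})
for n in('top','side'):
    c=capture(n);pickle.dump(c,open(f'{n}.pkl','wb'));cv2.imwrite(f'pics/{n}0.png',c['pixels'])
    print(n,c['camera_matrix'],c['dist_coeffs'],c['xyz'],c['rotation'])
E
```

```text
pics
{'time_s': 0.0, 'ee_pos': array([ 152.6768135 , -605.8177576 ,  214.05241938]), 'orientation': array([-5.60567273e-04,  9.92396121e-01,  1.23083809e-01,  1.86502367e-06]), 'opening': 95.12010525313555}
top [[387.09454209   0.         250.05491236]
 [  0.         387.09454209 196.21951559]
 [  0.           0.           1.        ]] [-0.07651342  0.          0.          0.          0.        ] [438.12509563 -20.57403326 758.77951077] [ 0.70719726  0.0656701  -0.07280545 -0.70018486]
side [[374.46249725   0.         254.57255395]
 [  0.         374.46249725 193.41695415]
 [  0.           0.           1.        ]] [-0.01964159  0.          0.          0.          0.        ] [ 484.97762174 -551.24473062  433.04642259] [ 0.88284898  0.46499612 -0.02185676 -0.0622781 ]
```

View pics/top0.png

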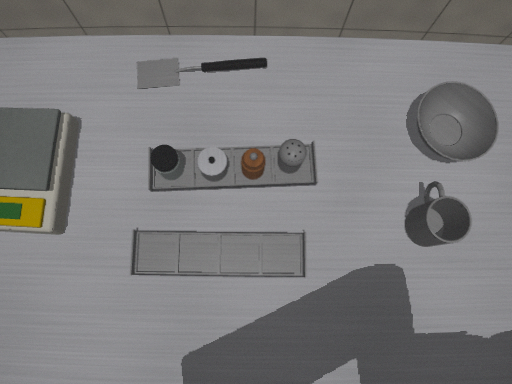

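View pics/side0.png

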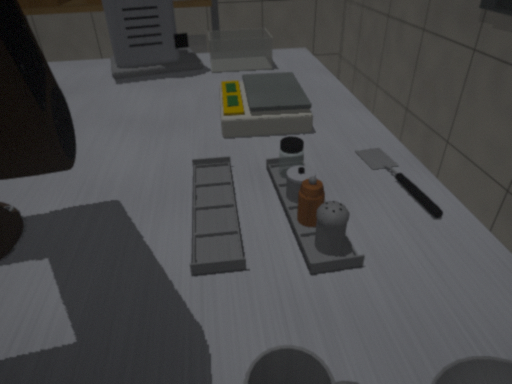

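The top view shows the old rack (farther) with, left to right, jar (165,158), tin (212,160), mill (254,160), shaker (292,152). The new rack is nearer, with end plates at u≈136 and 303, v≈230–277. The side view agrees. The new row must therefore be shaker, mill, tin, jar from the left.

```bash
cat > h.py <<'E'
import numpy as np,cv2
from scipy.spatial.transform import Rotation as R
def rot(c):
    q=np.array(c['rotation'])
    return q if q.shape==(3,3) else R.from_quat(q[[1,2,3,0]]).as_matrix()
def rays(c,uv):
    n=cv2.undistortPoints(np.float64(uv).reshape(-1,1,2),c['camera_matrix'],np.array(c['dist_coeffs']))[:,0]
    return np.c_[n[:,0],-n[:,1],-np.ones(len(n))]@rot(c).T
def plane(c,uv,z):
    d=rays(c,uv);o=np.array(c['xyz']);return o+d*((z-o[2])/d[:,2])[:,None]
def cloud(c):
    v,u=np.mgrid[:384,:512];d=rays(c,np.c_[u.ravel(),v.ravel()])
    P=np.array(c['xyz'])+d*c['z_map'].ravel()[:,None]
    P[c['z_map'].ravel()==0]=np.nan
    return P.reshape(384,512,3)
E
python3 - <<'E'
from h import *
import pickle
c=pickle.load(open('top.pkl','rb'));P=cloud(c)
print('counter z',np.nanmedian(P[205:220,140:300,2]),'cell floor z',[np.nanmedian(P[245:262,a:a+20,2]).round(1) for a in(148,190,230,272)])
# end plates/walls
for n,(v0,v1,u0,u1) in dict(new=(222,286,124,314),old=(138,196,142,324)).items():
    Q=P[v0:v1,u0:u1].reshape(-1,3);m=(Q[:,2]>18)&(Q[:,2]<30);E=Q[m];print(n,m.sum())
    my=np.median([E[:,1].min(),E[:,1].max()])
    ce=[]
    for s in(E[:,1]>my+130,E[:,1]<my-130):
        e=E[s];ce.append([(e[:,0].min()+e[:,0].max())/2,np.median(e[:,1])]);print(s.sum(),ce[-1],np.ptp(e[:,0]),np.ptp(e[:,1]))
    ce=np.array(ce);d=ce[0]-ce[1];print('ctr',ce.mean(0),'len',np.hypot(*d),'yaw',np.arctan2(-d[0],d[1]))
for n,(u,v,z) in dict(jar=(165,158,84),tin=(212,160,70),mill=(254,157,98),shaker=(292,152,90)).items():
    Q=P[v-16:v+17,u-16:u+17].reshape(-1,3);T=Q[Q[:,2]>z-(10 if n in('jar','mill') else 20)]
    Tm=(T[:,:2].max(0)+T[:,:2].min(0))/2
    print(n,plane(c,[[u,v]],z)[0].round(1),'zmax',T[:,2].max().round(1) if len(T) else None,'ctr',Tm.round(1),np.ptp(T,axis=0).round(1))
corners=[[136,230],[303,231],[133,276],[304,277]]
print(plane(c,corners,25).round(1))
corners=[[150,149],[312,143],[151,190],[315,185]]
print(plane(c,corners,25).round(1))
g=cv2.resize(c['pixels'][135:290,120:330],None,fx=3.7,fy=3.7,interpolation=cv2.INTER_CUBIC);cv2.imwrite('pics/crop.png',cv2.convertScaleAbs(g,alpha=1.4))
E
```

```text
counter z -0.6267542881778354 cell floor z [np.float64(5.5), np.float64(5.2), np.float64(5.3), np.float64(5.3)]
new 202
109 [np.float64(475.4729362318599), np.float64(195.38128239427382)] 84.79650953979973 4.794533779976007
93 [np.float64(474.375624043702), np.float64(-131.34512916997454)] 82.53302930762663 3.4329955300257495
ctr [474.92428014  32.01807661] len 326.7282542231217 yaw -0.0033584920704808766
old 353
106 [np.float64(638.9828007647905), np.float64(172.76433445299685)] 85.2133590840341 37.33973666534223
94 [np.float64(656.519529249224), np.float64(-154.34157784524916)] 85.2151841421587 33.71226136390155
ctr [647.75116501   9.2113783 ] len 327.5756625672984 yaw 0.053560499077570246
jar [641.3 128.3  84. ] zmax 86.6 ctr [642.8 131.6] [47.4 48.3 12.2]
tin [642.5  44.   70. ] zmax 72.5 ctr [644.1  45.2] [55.5 56.7 22.5]
mill [640.6 -33.1  98. ] zmax 99.0 ctr [643.3 -32.3] [10.9 12.6 10.7]
shaker [ 653.4 -101.9   90. ] zmax 91.9 ctr [ 658.2 -105.3] [49.5 48.3 20.8]
[[ 515.9  189.6   25. ]
 [ 517.5 -128.9   25. ]
 [ 429.5  190.1   25. ]
 [ 431.3 -129.5   25. ]]
[[ 677.5  172.4   25. ]
 [ 693.7 -150.2   25. ]
 [ 594.2  165.2   25. ]
 [ 607.7 -153.9   25. ]]
```

View pics/crop.png

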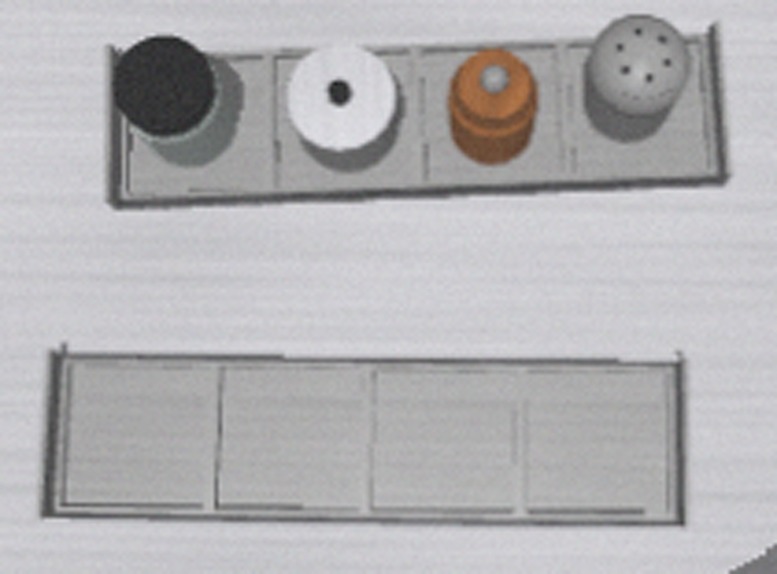

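The crop confirms the order and the rack outlines. Depth gives the tops within 3 mm of their known heights and plate spacing near 328 mm, so the estimate is sound. The fingers will close along world x, across the rows.

First I turn the tool −1.324 rad about its z.

Request:
servo_tool(
  travel=[
    [0, 0, 0],
    [0, 0, 0],
    [0, 0, 0],
    [0, 0, 0],
    [0, 0, 0],
  ],
  delta_rot=[
    [0, 0, -0.147],
    [0, 0, -0.147],
    [0, 0, -0.147],
    [0, 0, -0.147],
    [0, 0, -0.147],
  ],
)

```text
time_s: 0.6
ee_pos: [152.7, -605.9, 214.3]
orientation: [-0.0, 0.88, 0.474, 0.0]
contact_force: [-0.3, 1.0, 0.6]
opening: 95.1
grasp_force: 0.0
```

Request:
servo_tool(
  travel=[
    [0, 0, 0],
    [0, 0, 0],
    [0, 0, 0],
    [0, 0, 0],
    [0, 0, 0],
  ],
  delta_rot=[
    [0, 0, -0.147],
    [0, 0, -0.147],
    [0, 0, -0.147],
    [0, 0, -0.147],
    [0, 0, 0],
  ],
)

```text
time_s: 1.1
ee_pos: [152.7, -605.9, 214.4]
orientation: [-0.0, 0.707, 0.708, 0.0]
contact_force: [0.6, 0.5, 0.8]
opening: 95.2
grasp_force: 0.0
```

Request:
servo_tool(
  travel=[
    [0.032, 0.032, 0],
    [0.032, 0.032, 0],
    [0.032, 0.032, 0],
    [0.032, 0.032, 0],
    [0.032, 0.032, 0],
  ],
  delta_rot=[
    [0, 0, 0],
    [0, 0, 0],
    [0, 0, 0],
    [0, 0, 0],
    [0, 0, 0],
  ],
)

```text
time_s: 1.6
ee_pos: [313.8, -444.8, 214.6]
orientation: [-0.0, 0.709, 0.705, 0.0]
contact_force: [0.3, -0.6, -0.9]
opening: 95.0
grasp_force: 0.0
```

Request:
servo_tool(
  travel=[
    [0.032, 0.032, 0],
    [0.032, 0.032, 0],
    [0.032, 0.032, 0],
    [0.032, 0.032, 0],
    [0.032, 0.032, 0],
  ],
  delta_rot=[
    [0, 0, 0],
    [0, 0, 0],
    [0, 0, 0],
    [0, 0, 0],
    [0, 0, 0],
  ],
)

```text
time_s: 2.1
ee_pos: [474.1, -284.8, 214.6]
orientation: [0.0, 0.709, 0.705, -0.0]
contact_force: [-0.2, -0.1, 0.7]
opening: 94.8
grasp_force: 0.0
```

Request:
servo_tool(
  travel=[
    [0.032, 0.032, 0],
    [0.032, 0.032, 0],
    [0.032, 0.032, 0],
    [0.032, 0.032, 0],
    [0.032, 0.032, 0],
  ],
  delta_rot=[
    [0, 0, 0],
    [0, 0, 0],
    [0, 0, 0],
    [0, 0, 0],
    [0, 0, 0],
  ],
)

```text
time_s: 2.6
ee_pos: [634.3, -124.9, 214.5]
orientation: [-0.0, 0.709, 0.705, -0.0]
contact_force: [0.6, -0.8, 0.8]
opening: 95.2
grasp_force: 0.0
```

Request:
servo_tool(
  travel=[
    [0.02, 0.024, 0.02],
    [0, 0, 0.03],
    [0, 0, 0.03],
    [0, 0, 0.02],
    [0, 0, 0],
  ],
  delta_rot=[
    [0, 0, 0],
    [0, 0, 0],
    [0, 0, 0],
    [0, 0, 0],
    [0, 0, 0],
  ],
)

```text
time_s: 3.1
ee_pos: [655.9, -106.1, 111.6]
orientation: [-0.002, 0.709, 0.705, -0.001]
contact_force: [0.3, 0.1, -0.1]
opening: 95.4
grasp_force: 0.0
```

Request:
servo_tool(
  travel=[
    [0, 0, 0.02],
    [0, 0, 0.02],
    [0, 0, 0.02],
    [0, 0, 0.017],
    [0, 0, 0.01],
  ],
  delta_rot=[
    [0, 0, 0],
    [0, 0, 0],
    [0, 0, 0],
    [0, 0, 0],
    [0, 0, 0],
  ],
)

```text
time_s: 3.6
ee_pos: [657.4, -106.7, 27.5]
orientation: [0.0, 0.708, 0.706, -0.0]
contact_force: [-0.2, -0.6, 0.4]
opening: 95.0
grasp_force: 0.0
```

Request:
servo_tool(
  travel=[
    [0, 0, 0],
    [0, 0, 0],
    [0, 0, 0],
    [0, 0, 0],
    [0, 0, 0],
  ],
  delta_rot=[
    [0, 0, 0],
    [0, 0, 0],
    [0, 0, 0],
    [0, 0, 0],
    [0, 0, 0],
  ],
  fingers=0.04,
  force=15,
)

```text
time_s: 4.1
ee_pos: [657.4, -106.6, 28.2]
orientation: [0.0, 0.708, 0.707, 0.0]
contact_force: [-0.1, 0.1, 0.4]
opening: 60.5
grasp_force: 0.0
```

Request:
servo_tool(
  travel=[
    [0, 0, 0],
    [0, 0, 0],
    [0, 0, 0],
    [0, 0, 0],
    [0, 0, 0],
  ],
  delta_rot=[
    [0, 0, 0],
    [0, 0, 0],
    [0, 0, 0],
    [0, 0, 0],
    [0, 0, 0],
  ],
)

```text
time_s: 4.6
ee_pos: [657.5, -106.7, 27.9]
orientation: [0.0, 0.707, 0.707, 0.0]
contact_force: [0.6, 0.4, 3.0]
opening: 50.0
grasp_force: 15.0
```

Request:
servo_tool(
  travel=[
    [0, 0, -0.01],
    [0, 0, -0.02],
    [0, 0, -0.03],
    [0, 0, -0.03],
    [0, 0, -0.03],
  ],
  delta_rot=[
    [0, 0, 0],
    [0, 0, 0],
    [0, 0, 0],
    [0, 0, 0],
    [0, 0, 0],
  ],
)

```text
time_s: 5.1
ee_pos: [656.6, -106.5, 148.9]
orientation: [-0.001, 0.707, 0.707, -0.0]
contact_force: [0.1, -0.4, -1.8]
opening: 50.4
grasp_force: 15.0
```

Request:
servo_tool(
  travel=[
    [0.016, -0.011, 0],
    [0.026, -0.018, 0],
    [0.03, -0.022, 0],
    [0.03, -0.022, 0],
    [0.03, -0.022, 0],
  ],
  delta_rot=[
    [0, 0, 0],
    [0, 0, 0],
    [0, 0, 0],
    [0, 0, 0],
    [0, 0, 0],
  ],
)

```text
time_s: 5.6
ee_pos: [560.9, 26.5, 147.8]
orientation: [-0.0, 0.708, 0.707, -0.0]
contact_force: [0.5, 0.2, -0.9]
opening: 50.0
grasp_force: 15.0
```

Request:
servo_tool(
  travel=[
    [0.03, -0.022, 0],
    [0.03, -0.022, 0],
    [0.03, -0.022, 0],
    [0.026, -0.016, 0],
    [0.011, -0.006, 0],
  ],
  delta_rot=[
    [0, 0, 0],
    [0, 0, 0],
    [0, 0, 0],
    [0, 0, 0],
    [0, 0, 0],
  ],
)

```text
time_s: 6.1
ee_pos: [472.6, 154.1, 148.0]
orientation: [-0.0, 0.707, 0.707, -0.0]
contact_force: [0.4, -0.7, -1.2]
opening: 50.1
grasp_force: 15.0
```

```bash
python3 - <<'E'
from h import *
from rig import get_state,capture
s=get_state();print(s['ee_pos'],s['contact_force'])
c=capture('side');cv2.imwrite('pics/s1.png',c['pixels'])
E
```

```text
[472.6480689  154.14829974 147.95305436] [ 0.37005308 -0.65503731 -1.16295657]
```

View pics/s1.png

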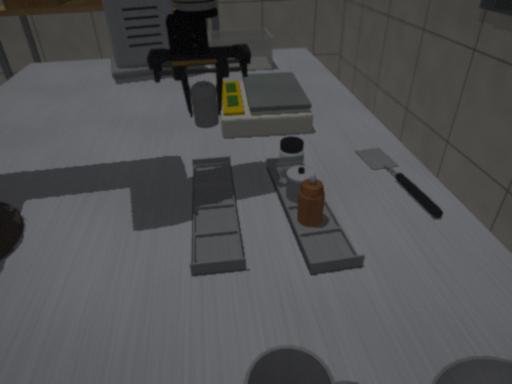

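The side view shows the shaker held upright at about (205,105), above the left end of the new rack. I lower it now.

Request:
servo_tool(
  travel=[
    [-0.002, 0.002, 0.02],
    [0, 0, 0.03],
    [0, 0, 0.03],
    [0, 0, 0.02],
    [0, 0, 0.008],
  ],
  delta_rot=[
    [0, 0, 0],
    [0, 0, 0],
    [0, 0, 0],
    [0, 0, 0],
    [0, 0, 0],
  ],
)

```text
time_s: 6.65
ee_pos: [476.4, 149.7, 38.0]
orientation: [-0.001, 0.708, 0.707, -0.001]
contact_force: [-0.2, -0.3, -2.0]
opening: 50.1
grasp_force: 15.0
```

Request:
servo_tool(
  travel=[
    [0, 0, 0.004],
    [0, 0, 0.003],
    [0, 0, 0.002],
    [0, 0, 0.001],
    [0, 0, 0],
  ],
  delta_rot=[
    [0, 0, 0],
    [0, 0, 0],
    [0, 0, 0],
    [0, 0, 0],
    [0, 0, 0],
  ],
)

```text
time_s: 7.15
ee_pos: [476.6, 150.6, 30.0]
orientation: [0.0, 0.707, 0.707, 0.0]
contact_force: [-0.5, 0.2, -2.6]
opening: 50.5
grasp_force: 15.0
```

Request:
servo_tool(
  travel=[
    [0, 0, 0.001],
    [0, 0, 0.001],
    [0, 0, 0],
  ],
  delta_rot=[
    [0, 0, 0],
    [0, 0, 0],
    [0, 0, 0],
  ],
)

```text
time_s: 7.45
ee_pos: [476.7, 150.7, 27.9]
orientation: [0.0, 0.707, 0.707, 0.0]
contact_force: [-0.6, -0.2, 3.4]
opening: 50.3
grasp_force: 15.0
```

Request:
servo_tool(
  travel=[
    [0, 0, 0.001],
    [0, 0, 0],
  ],
  delta_rot=[
    [0, 0, 0],
    [0, 0, 0],
  ],
)

```text
time_s: 7.65
ee_pos: [477.3, 150.9, 27.3]
orientation: [0.001, 0.707, 0.707, 0.001]
contact_force: [0.5, 0.9, 9.3]
opening: 50.0
grasp_force: 15.0
```

Request:
servo_tool(
  travel=[
    [0, 0, 0],
    [0, 0, 0],
    [0, 0, 0],
    [0, 0, 0],
    [0, 0, 0],
  ],
  delta_rot=[
    [0, 0, 0],
    [0, 0, 0],
    [0, 0, 0],
    [0, 0, 0],
    [0, 0, 0],
  ],
  fingers=0.095,
)

```text
time_s: 8.15
ee_pos: [476.4, 150.6, 26.5]
orientation: [-0.0, 0.707, 0.707, -0.0]
contact_force: [0.8, 0.0, 1.0]
opening: 84.9
grasp_force: 0.0
```

Request:
servo_tool(
  travel=[
    [0, 0, 0],
    [0, 0, -0.01],
    [0, 0, -0.03],
    [0, 0, -0.045],
    [0, 0, -0.045],
  ],
  delta_rot=[
    [0, 0, 0],
    [0, 0, 0],
    [0, 0, 0],
    [0, 0, 0],
    [0, 0, 0],
  ],
)

```text
time_s: 8.65
ee_pos: [476.0, 150.5, 158.5]
orientation: [-0.0, 0.707, 0.707, -0.0]
contact_force: [0.3, -0.2, 0.1]
opening: 94.9
grasp_force: 0.0
```

Request:
servo_tool(
  travel=[
    [-0.026, 0.024, 0],
    [-0.026, 0.024, 0],
    [-0.026, 0.024, 0],
    [-0.026, 0.024, 0],
    [-0.026, 0.024, 0],
  ],
  delta_rot=[
    [0, 0, 0],
    [0, 0, 0],
    [0, 0, 0],
    [0, 0, 0],
    [0, 0, 0],
  ],
)

```text
time_s: 9.15
ee_pos: [597.0, 19.3, 157.5]
orientation: [0.0, 0.707, 0.707, 0.0]
contact_force: [0.2, 0.5, -0.3]
opening: 94.9
grasp_force: 0.0
```

Request:
servo_tool(
  travel=[
    [-0.026, 0.024, 0],
    [-0.026, 0.023, 0],
    [0, 0, 0],
    [0, 0, 0],
  ],
  delta_rot=[
    [0, 0, 0],
    [0, 0, 0],
    [0, 0, 0],
    [0, 0, 0],
  ],
)

```text
time_s: 9.55
ee_pos: [642.9, -31.8, 156.8]
orientation: [-0.0, 0.708, 0.706, -0.0]
contact_force: [-0.7, 0.3, -0.6]
opening: 95.0
grasp_force: 0.0
```

Over the mill. I lower 124 mm, close, and wait for the grip.

Request:
servo_tool(
  travel=[
    [0, 0, 0.035],
    [0, 0, 0.035],
    [0, 0, 0.03],
    [0, 0, 0.017],
    [0, 0, 0.007],
  ],
  delta_rot=[
    [0, 0, 0],
    [0, 0, 0],
    [0, 0, 0],
    [0, 0, 0],
    [0, 0, 0],
  ],
)

```text
time_s: 10.05
ee_pos: [641.9, -30.4, 31.4]
orientation: [-0.001, 0.707, 0.707, -0.001]
contact_force: [-1.5, 0.1, 0.6]
opening: 94.7
grasp_force: 0.0
```

Request:
servo_tool(
  travel=[
    [0, 0, 0],
    [0, 0, 0],
    [0, 0, 0],
    [0, 0, 0],
    [0, 0, 0],
  ],
  delta_rot=[
    [0, 0, 0],
    [0, 0, 0],
    [0, 0, 0],
    [0, 0, 0],
    [0, 0, 0],
  ],
  fingers=0.038,
  force=15,
)

```text
time_s: 10.55
ee_pos: [643.5, -31.6, 33.3]
orientation: [0.0, 0.707, 0.707, 0.0]
contact_force: [-0.3, -0.8, 0.9]
opening: 60.4
grasp_force: 0.0
```

Request:
servo_tool(
  travel=[
    [0, 0, 0],
    [0, 0, 0],
    [0, 0, 0],
    [0, 0, 0],
    [0, 0, 0],
  ],
  delta_rot=[
    [0, 0, 0],
    [0, 0, 0],
    [0, 0, 0],
    [0, 0, 0],
    [0, 0, 0],
  ],
)

```text
time_s: 11.05
ee_pos: [643.6, -31.6, 32.8]
orientation: [0.0, 0.707, 0.707, 0.0]
contact_force: [1.7, -0.6, 2.3]
opening: 45.7
grasp_force: 15.0
```

Request:
servo_tool(
  travel=[
    [0, 0, -0.01],
    [0, 0, -0.02],
    [0, 0, -0.03],
    [0, 0, -0.03],
    [0, 0, -0.03],
  ],
  delta_rot=[
    [0, 0, 0],
    [0, 0, 0],
    [0, 0, 0],
    [0, 0, 0],
    [0, 0, 0],
  ],
)

```text
time_s: 11.55
ee_pos: [642.7, -31.5, 153.9]
orientation: [-0.001, 0.707, 0.707, -0.0]
contact_force: [0.2, -1.1, -1.1]
opening: 45.7
grasp_force: 15.0
```

Request:
servo_tool(
  travel=[
    [0.01, -0.016, 0],
    [0.016, -0.026, 0],
    [0.018, -0.03, 0],
    [0.018, -0.03, 0],
    [0.018, -0.03, 0],
  ],
  delta_rot=[
    [0, 0, 0],
    [0, 0, 0],
    [0, 0, 0],
    [0, 0, 0],
    [0, 0, 0],
  ],
)

```text
time_s: 12.05
ee_pos: [509.6, 49.2, 152.8]
orientation: [-0.0, 0.708, 0.707, -0.0]
contact_force: [-0.3, -0.3, -2.2]
opening: 45.9
grasp_force: 15.0
```

Request:
servo_tool(
  travel=[
    [0.016, -0.024, 0],
    [0.0075, -0.0125, 0],
    [0, 0, 0],
    [0, 0, 0],
  ],
  delta_rot=[
    [0, 0, 0],
    [0, 0, 0],
    [0, 0, 0],
    [0, 0, 0],
  ],
)

```text
time_s: 12.45
ee_pos: [475.8, 71.9, 152.9]
orientation: [0.0, 0.707, 0.707, 0.0]
contact_force: [-0.7, -1.0, -1.9]
opening: 45.5
grasp_force: 15.0
```

Lower toward TCP 33, with the last millimetres slow.

Request:
servo_tool(
  travel=[
    [0, 0, 0.02],
    [0, 0, 0.03],
    [0, 0, 0.03],
    [0, 0, 0.02],
    [0, 0, 0.01],
  ],
  delta_rot=[
    [0, 0, 0],
    [0, 0, 0],
    [0, 0, 0],
    [0, 0, 0],
    [0, 0, 0],
  ],
)

```text
time_s: 12.95
ee_pos: [475.4, 71.4, 40.8]
orientation: [-0.001, 0.708, 0.706, -0.001]
contact_force: [0.3, 0.1, -1.5]
opening: 45.0
grasp_force: 15.0
```

Request:
servo_tool(
  travel=[
    [0, 0, 0.004],
    [0, 0, 0.003],
    [0, 0, 0.001],
    [0, 0, 0.001],
    [0, 0, 0],
  ],
  delta_rot=[
    [0, 0, 0],
    [0, 0, 0],
    [0, 0, 0],
    [0, 0, 0],
    [0, 0, 0],
  ],
)

```text
time_s: 13.45
ee_pos: [475.2, 72.1, 34.1]
orientation: [0.0, 0.707, 0.707, 0.0]
contact_force: [-0.2, 0.3, -2.3]
opening: 45.7
grasp_force: 15.0
```

Request:
servo_tool(
  travel=[
    [0, 0, 0.001],
    [0, 0, 0],
  ],
  delta_rot=[
    [0, 0, 0],
    [0, 0, 0],
  ],
)

```text
time_s: 13.65
ee_pos: [475.1, 72.1, 32.8]
orientation: [0.0, 0.707, 0.707, 0.0]
contact_force: [0.3, 0.5, 0.2]
opening: 45.9
grasp_force: 15.0
```

Request:
servo_tool(
  travel=[
    [0, 0, 0.001],
    [0, 0, 0],
  ],
  delta_rot=[
    [0, 0, 0],
    [0, 0, 0],
  ],
)

```text
time_s: 13.85
ee_pos: [475.1, 72.1, 32.5]
orientation: [0.0, 0.707, 0.707, 0.0]
contact_force: [-3.2, -0.9, 13.0]
opening: 45.7
grasp_force: 15.0
```

Request:
servo_tool(
  travel=[
    [0, 0, 0],
    [0, 0, 0],
    [0, 0, 0],
    [0, 0, 0],
    [0, 0, 0],
  ],
  delta_rot=[
    [0, 0, 0],
    [0, 0, 0],
    [0, 0, 0],
    [0, 0, 0],
    [0, 0, 0],
  ],
  fingers=0.095,
)

```text
time_s: 14.35
ee_pos: [474.9, 72.1, 31.5]
orientation: [0.0, 0.707, 0.707, -0.0]
contact_force: [0.3, -1.0, 0.2]
opening: 80.2
grasp_force: 0.0
```

Request:
servo_tool(
  travel=[
    [0, 0, 0],
    [0, 0, -0.01],
    [0, 0, -0.03],
    [0, 0, -0.045],
    [0, 0, -0.04],
  ],
  delta_rot=[
    [0, 0, 0],
    [0, 0, 0],
    [0, 0, 0],
    [0, 0, 0],
    [0, 0, 0],
  ],
)

```text
time_s: 14.85
ee_pos: [474.6, 72.1, 158.9]
orientation: [0.0, 0.707, 0.707, -0.0]
contact_force: [0.9, -0.6, -0.7]
opening: 94.9
grasp_force: 0.0
```

Request:
servo_tool(
  travel=[
    [-0.005, 0.03, 0],
    [-0.005, 0.035, 0],
    [-0.006, 0.035, 0],
    [-0.006, 0.035, 0],
    [-0.005, 0.034, 0],
  ],
  delta_rot=[
    [0, 0, 0],
    [0, 0, 0],
    [0, 0, 0],
    [0, 0, 0],
    [0, 0, 0],
  ],
)

```text
time_s: 15.35
ee_pos: [645.1, 44.6, 157.5]
orientation: [0.0, 0.708, 0.707, 0.0]
contact_force: [-0.0, -0.9, 0.6]
opening: 94.8
grasp_force: 0.0
```

```bash
python3 - <<'E'
from h import *
from rig import get_state,capture
s=get_state();print(s['ee_pos'],s['contact_force'])
c=capture('side');cv2.imwrite('pics/s2.png',c['pixels'])
E
```

```text
[645.06984143  44.59024964 157.48007751] [-0.03846449 -0.91966058  0.59954706]
```

View pics/s2.png

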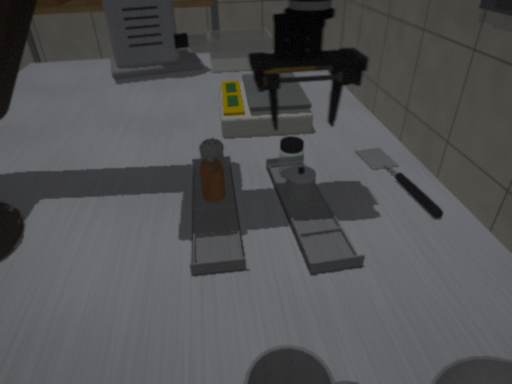

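The picture shows the shaker (210,150) and mill (212,180) upright in the two left cells of the new rack. The tin (300,180) and jar (291,150) are still in place, so the tin is next.

Request:
servo_tool(
  travel=[
    [0, 0, 0.04],
    [0, 0, 0.04],
    [0, 0, 0.03],
    [0, 0, 0.02],
    [0, 0, 0.01],
  ],
  delta_rot=[
    [0, 0, 0],
    [0, 0, 0],
    [0, 0, 0],
    [0, 0, 0],
    [0, 0, 0],
  ],
)

```text
time_s: 15.9
ee_pos: [643.1, 44.9, 15.3]
orientation: [-0.001, 0.707, 0.707, -0.001]
contact_force: [0.1, 0.7, 0.2]
opening: 95.2
grasp_force: 0.0
```

Request:
servo_tool(
  travel=[
    [0, 0, 0],
    [0, 0, 0],
    [0, 0, 0],
    [0, 0, 0],
    [0, 0, 0],
  ],
  delta_rot=[
    [0, 0, 0],
    [0, 0, 0],
    [0, 0, 0],
    [0, 0, 0],
    [0, 0, 0],
  ],
  fingers=0.046,
  force=15,
)

```text
time_s: 16.4
ee_pos: [644.1, 44.9, 17.4]
orientation: [0.0, 0.707, 0.707, 0.0]
contact_force: [-0.7, 0.3, 0.1]
opening: 60.5
grasp_force: 0.0
```

Request:
servo_tool(
  travel=[
    [0, 0, 0],
    [0, 0, 0],
    [0, 0, 0],
    [0, 0, 0],
  ],
  delta_rot=[
    [0, 0, 0],
    [0, 0, 0],
    [0, 0, 0],
    [0, 0, 0],
  ],
)

```text
time_s: 16.8
ee_pos: [644.2, 44.9, 17.2]
orientation: [0.0, 0.707, 0.707, 0.0]
contact_force: [-0.6, 0.1, 6.6]
opening: 56.5
grasp_force: 15.0
```

Request:
servo_tool(
  travel=[
    [0, 0, -0.01],
    [0, 0, -0.02],
    [0, 0, -0.03],
    [0, 0, -0.03],
    [0, 0, -0.03],
  ],
  delta_rot=[
    [0, 0, 0],
    [0, 0, 0],
    [0, 0, 0],
    [0, 0, 0],
    [0, 0, 0],
  ],
)

```text
time_s: 17.3
ee_pos: [643.4, 44.9, 138.0]
orientation: [-0.0, 0.707, 0.707, -0.0]
contact_force: [-0.2, 1.5, -2.4]
opening: 56.5
grasp_force: 15.0
```

Request:
servo_tool(
  travel=[
    [-0.005, -0.016, 0],
    [-0.008, -0.026, 0],
    [-0.01, -0.03, 0],
    [-0.01, -0.03, 0],
    [-0.01, -0.03, 0],
  ],
  delta_rot=[
    [0, 0, 0],
    [0, 0, 0],
    [0, 0, 0],
    [0, 0, 0],
    [0, 0, 0],
  ],
)

```text
time_s: 17.8
ee_pos: [510.3, 1.8, 136.9]
orientation: [-0.0, 0.707, 0.707, -0.0]
contact_force: [0.1, 0.5, -1.4]
opening: 56.5
grasp_force: 15.0
```

Request:
servo_tool(
  travel=[
    [-0.007, -0.024, 0],
    [-0.003, -0.013, 0],
    [0, 0, 0],
    [0, 0, 0],
  ],
  delta_rot=[
    [0, 0, 0],
    [0, 0, 0],
    [0, 0, 0],
    [0, 0, 0],
  ],
)

```text
time_s: 18.2
ee_pos: [475.9, -7.9, 137.0]
orientation: [0.001, 0.708, 0.707, 0.0]
contact_force: [0.5, 0.0, -2.3]
opening: 56.5
grasp_force: 15.0
```

Request:
servo_tool(
  travel=[
    [0, 0, 0.02],
    [0, 0, 0.03],
    [0, 0, 0.03],
    [0, 0, 0.02],
    [0, 0, 0.01],
  ],
  delta_rot=[
    [0, 0, 0],
    [0, 0, 0],
    [0, 0, 0],
    [0, 0, 0],
    [0, 0, 0],
  ],
)

```text
time_s: 18.7
ee_pos: [475.4, -7.6, 24.7]
orientation: [-0.001, 0.707, 0.707, -0.001]
contact_force: [0.7, -0.3, -1.8]
opening: 56.5
grasp_force: 15.0
```

Request:
servo_tool(
  travel=[
    [0, 0, 0.004],
    [0, 0, 0.002],
    [0, 0, 0.001],
    [0, 0, 0.001],
    [0, 0, 0],
  ],
  delta_rot=[
    [0, 0, 0],
    [0, 0, 0],
    [0, 0, 0],
    [0, 0, 0],
    [0, 0, 0],
  ],
)

```text
time_s: 19.2
ee_pos: [475.1, -8.0, 19.1]
orientation: [0.0, 0.707, 0.707, 0.0]
contact_force: [0.5, 0.0, -2.5]
opening: 56.9
grasp_force: 15.0
```

Request:
servo_tool(
  travel=[
    [0, 0, 0.001],
    [0, 0, 0],
  ],
  delta_rot=[
    [0, 0, 0],
    [0, 0, 0],
  ],
)

```text
time_s: 19.4
ee_pos: [474.9, -7.9, 17.8]
orientation: [0.0, 0.707, 0.707, 0.0]
contact_force: [-0.2, -0.6, -2.6]
opening: 56.3
grasp_force: 15.0
```

Request:
servo_tool(
  travel=[
    [0, 0, 0.001],
    [0, 0, 0],
  ],
  delta_rot=[
    [0, 0, 0],
    [0, 0, 0],
  ],
)

```text
time_s: 19.6
ee_pos: [474.9, -7.9, 17.1]
orientation: [0.0, 0.707, 0.707, 0.0]
contact_force: [-1.7, 0.2, 8.4]
opening: 56.7
grasp_force: 15.0
```

Request:
servo_tool(
  travel=[
    [0, 0, 0],
    [0, 0, 0],
    [0, 0, 0],
    [0, 0, 0],
    [0, 0, 0],
  ],
  delta_rot=[
    [0, 0, 0],
    [0, 0, 0],
    [0, 0, 0],
    [0, 0, 0],
    [0, 0, 0],
  ],
  fingers=0.095,
)

```text
time_s: 20.1
ee_pos: [474.8, -7.9, 16.5]
orientation: [0.0, 0.707, 0.707, -0.0]
contact_force: [1.2, 0.1, -0.2]
opening: 90.6
grasp_force: 0.0
```

Request:
servo_tool(
  travel=[
    [0, 0, 0],
    [0, 0, -0.015],
    [0, 0, -0.04],
    [0, 0, -0.045],
    [0, 0, -0.04],
  ],
  delta_rot=[
    [0, 0, 0],
    [0, 0, 0],
    [0, 0, 0],
    [0, 0, 0],
    [0, 0, 0],
  ],
)

```text
time_s: 20.6
ee_pos: [474.6, -7.9, 158.4]
orientation: [0.0, 0.707, 0.707, -0.0]
contact_force: [0.2, -0.5, -0.6]
opening: 95.0
grasp_force: 0.0
```

Request:
servo_tool(
  travel=[
    [0.02, 0.024, 0],
    [0.02, 0.024, 0],
    [0.02, 0.024, 0],
    [0.02, 0.024, 0],
    [0.02, 0.024, 0],
  ],
  delta_rot=[
    [0, 0, 0],
    [0, 0, 0],
    [0, 0, 0],
    [0, 0, 0],
    [0, 0, 0],
  ],
)

```text
time_s: 21.1
ee_pos: [595.7, 92.9, 156.5]
orientation: [-0.0, 0.707, 0.707, -0.0]
contact_force: [-0.1, 0.4, -0.4]
opening: 95.0
grasp_force: 0.0
```

Request:
servo_tool(
  travel=[
    [0.02, 0.024, 0],
    [0.019, 0.024, 0],
    [0, 0, 0],
    [0, 0, 0],
  ],
  delta_rot=[
    [0, 0, 0],
    [0, 0, 0],
    [0, 0, 0],
    [0, 0, 0],
  ],
)

```text
time_s: 21.5
ee_pos: [642.5, 131.1, 155.9]
orientation: [-0.0, 0.707, 0.707, -0.001]
contact_force: [0.5, 0.2, 0.1]
opening: 95.0
grasp_force: 0.0
```

Request:
servo_tool(
  travel=[
    [0, 0, 0.035],
    [0, 0, 0.04],
    [0, 0, 0.03],
    [0, 0, 0.018],
    [0, 0, 0.008],
  ],
  delta_rot=[
    [0, 0, 0],
    [0, 0, 0],
    [0, 0, 0],
    [0, 0, 0],
    [0, 0, 0],
  ],
)

```text
time_s: 22.0
ee_pos: [641.5, 130.0, 24.0]
orientation: [-0.001, 0.708, 0.706, -0.001]
contact_force: [0.3, 0.4, 0.4]
opening: 94.9
grasp_force: 0.0
```

Request:
servo_tool(
  travel=[
    [0, 0, 0],
    [0, 0, 0],
    [0, 0, 0],
    [0, 0, 0],
    [0, 0, 0],
  ],
  delta_rot=[
    [0, 0, 0],
    [0, 0, 0],
    [0, 0, 0],
    [0, 0, 0],
    [0, 0, 0],
  ],
  fingers=0.042,
  force=18,
)

```text
time_s: 22.5
ee_pos: [643.2, 131.0, 26.3]
orientation: [0.0, 0.707, 0.707, 0.0]
contact_force: [-0.2, 0.2, 0.4]
opening: 60.5
grasp_force: 0.0
```

Request:
servo_tool(
  travel=[
    [0, 0, 0],
    [0, 0, 0],
    [0, 0, 0],
    [0, 0, 0],
  ],
  delta_rot=[
    [0, 0, 0],
    [0, 0, 0],
    [0, 0, 0],
    [0, 0, 0],
  ],
)

```text
time_s: 22.9
ee_pos: [643.2, 131.0, 26.0]
orientation: [0.0, 0.707, 0.707, 0.0]
contact_force: [-0.0, 0.4, 5.8]
opening: 52.1
grasp_force: 18.0
```

Request:
servo_tool(
  travel=[
    [0, 0, -0.01],
    [0, 0, -0.02],
    [0, 0, -0.03],
    [0, 0, -0.03],
    [0, 0, -0.03],
  ],
  delta_rot=[
    [0, 0, 0],
    [0, 0, 0],
    [0, 0, 0],
    [0, 0, 0],
    [0, 0, 0],
  ],
)

```text
time_s: 23.4
ee_pos: [642.4, 130.9, 146.8]
orientation: [-0.0, 0.707, 0.707, -0.001]
contact_force: [0.0, -0.1, -2.4]
opening: 51.8
grasp_force: 18.0
```

Request:
servo_tool(
  travel=[
    [-0.015, -0.011, 0],
    [-0.024, -0.018, 0],
    [-0.03, -0.023, 0],
    [-0.03, -0.023, 0],
    [-0.03, -0.023, 0],
  ],
  delta_rot=[
    [0, 0, 0],
    [0, 0, 0],
    [0, 0, 0],
    [0, 0, 0],
    [0, 0, 0],
  ],
)

```text
time_s: 23.9
ee_pos: [543.4, 1.2, 145.7]
orientation: [-0.0, 0.707, 0.707, -0.0]
contact_force: [0.1, -0.1, -1.9]
opening: 51.8
grasp_force: 18.0
```

Request:
servo_tool(
  travel=[
    [-0.03, -0.023, 0],
    [-0.03, -0.023, 0],
    [-0.02, -0.016, 0],
    [-0.01, -0.008, 0],
    [0, 0, 0],
  ],
  delta_rot=[
    [0, 0, 0],
    [0, 0, 0],
    [0, 0, 0],
    [0, 0, 0],
    [0, 0, 0],
  ],
)

```text
time_s: 24.4
ee_pos: [474.1, -88.7, 145.9]
orientation: [-0.0, 0.708, 0.706, -0.0]
contact_force: [0.9, -0.4, -0.9]
opening: 51.7
grasp_force: 18.0
```

Request:
servo_tool(
  travel=[
    [0, 0, 0],
    [0, 0, 0],
  ],
  delta_rot=[
    [0, 0, 0],
    [0, 0, 0],
  ],
)

```text
time_s: 24.6
ee_pos: [475.3, -87.2, 145.6]
orientation: [0.0, 0.707, 0.707, 0.0]
contact_force: [0.7, 0.9, -2.0]
opening: 51.7
grasp_force: 18.0
```

Request:
servo_tool(
  travel=[
    [0, 0, 0.02],
    [0, 0, 0.03],
    [0, 0, 0.03],
    [0, 0, 0.02],
    [0, 0, 0.01],
  ],
  delta_rot=[
    [0, 0, 0],
    [0, 0, 0],
    [0, 0, 0],
    [0, 0, 0],
    [0, 0, 0],
  ],
)

```text
time_s: 25.1
ee_pos: [474.6, -87.0, 33.9]
orientation: [-0.001, 0.707, 0.707, -0.001]
contact_force: [0.1, -0.1, -1.1]
opening: 51.7
grasp_force: 18.0
```

Request:
servo_tool(
  travel=[
    [0, 0, 0.004],
    [0, 0, 0.002],
    [0, 0, 0.001],
    [0, 0, 0.001],
    [0, 0, 0],
  ],
  delta_rot=[
    [0, 0, 0],
    [0, 0, 0],
    [0, 0, 0],
    [0, 0, 0],
    [0, 0, 0],
  ],
)

```text
time_s: 25.6
ee_pos: [475.0, -88.0, 28.1]
orientation: [0.0, 0.707, 0.707, 0.0]
contact_force: [0.2, -0.3, -1.7]
opening: 52.1
grasp_force: 18.0
```

Request:
servo_tool(
  travel=[
    [0, 0, 0.001],
    [0, 0, 0],
  ],
  delta_rot=[
    [0, 0, 0],
    [0, 0, 0],
  ],
)

```text
time_s: 25.8
ee_pos: [474.8, -87.9, 26.7]
orientation: [0.0, 0.707, 0.707, 0.0]
contact_force: [0.5, -0.8, -1.8]
opening: 51.9
grasp_force: 18.0
```

Request:
servo_tool(
  travel=[
    [0, 0, 0.001],
    [0, 0, 0],
  ],
  delta_rot=[
    [0, 0, 0],
    [0, 0, 0],
  ],
)

```text
time_s: 26.0
ee_pos: [474.8, -88.0, 25.9]
orientation: [0.0, 0.707, 0.707, 0.0]
contact_force: [-0.5, 0.4, 3.8]
opening: 51.9
grasp_force: 18.0
```

Touching. I open, rise, then move off to the side and look.

Request:
servo_tool(
  travel=[
    [0, 0, 0],
    [0, 0, 0],
    [0, 0, 0],
    [0, 0, 0],
    [0, 0, 0],
  ],
  delta_rot=[
    [0, 0, 0],
    [0, 0, 0],
    [0, 0, 0],
    [0, 0, 0],
    [0, 0, 0],
  ],
  fingers=0.095,
)

```text
time_s: 26.5
ee_pos: [474.7, -87.9, 25.6]
orientation: [0.0, 0.707, 0.707, -0.0]
contact_force: [-0.1, 0.7, 0.1]
opening: 86.3
grasp_force: 0.0
```

Request:
servo_tool(
  travel=[
    [0, 0, 0],
    [0, 0, -0.015],
    [0, 0, -0.04],
    [0, 0, -0.045],
    [0, 0, -0.045],
  ],
  delta_rot=[
    [0, 0, 0],
    [0, 0, 0],
    [0, 0, 0],
    [0, 0, 0],
    [0, 0, 0],
  ],
)

```text
time_s: 27.0
ee_pos: [474.3, -87.8, 172.2]
orientation: [-0.0, 0.707, 0.707, -0.0]
contact_force: [0.2, -0.3, 0.4]
opening: 95.0
grasp_force: 0.0
```

Request:
servo_tool(
  travel=[
    [-0.03, 0, -0.01],
    [-0.035, 0, -0.01],
    [-0.035, 0, -0.01],
    [-0.035, 0, -0.01],
    [-0.035, 0, -0.01],
  ],
  delta_rot=[
    [0, 0, 0],
    [0, 0, 0],
    [0, 0, 0],
    [0, 0, 0],
    [0, 0, 0],
  ],
)

```text
time_s: 27.5
ee_pos: [474.2, -259.3, 221.1]
orientation: [0.0, 0.707, 0.707, -0.0]
contact_force: [0.5, 0.5, 0.1]
opening: 95.1
grasp_force: 0.0
```

Request:
servo_tool(
  travel=[
    [-0.03, -0.02, 0],
    [-0.03, -0.02, 0],
    [-0.03, -0.02, 0],
    [-0.03, -0.02, 0],
    [0, 0, 0],
  ],
  delta_rot=[
    [0, 0, 0],
    [0, 0, 0],
    [0, 0, 0],
    [0, 0, 0],
    [0, 0, 0],
  ],
)

```text
time_s: 28.0
ee_pos: [392.5, -380.6, 220.4]
orientation: [0.0, 0.709, 0.706, -0.0]
contact_force: [0.2, -0.0, -0.1]
opening: 95.0
grasp_force: 0.0
```

```bash
python3 - <<'E'
from h import *
from rig import get_state,capture
s=get_state();print(s['time_s'],s['ee_pos'])
t=capture('top');w=capture('side');P=cloud(t)
a=[cv2.resize(t['pixels'],None,fx=.78,fy=.78),cv2.resize(w['pixels'],None,fx=.78,fy=.78)]
cv2.imwrite('pics/end.png',np.hstack(a))
# per-cell: points above 20 mm
for y,h in((152,84),(72,92),(-8,64),(-88,78)):
    m=(abs(P[...,0]-475)<45)&(abs(P[...,1]-y)<32)&(P[...,2]>h+6-(20 if h in(84,64) else 10))
    T=P[m];print(y,((T[:,:2].max(0)+T[:,:2].min(0))/2).round(1),np.ptp(T[:,:2],axis=0).round(1),T[:,2].max().round(1),'expect',h+6)
E
```

```text
28.0 [ 392.49794736 -380.55072725  220.43390281]
152 [479.2 152.4] [49.3 50.1] 91.3 expect 90
72 [474.8  71.8] [12.1 13.6] 97.9 expect 98
-8 [474.3  -8.1] [55.4 54.1] 71.4 expect 70
-88 [473.7 -86.6] [46.7 45.5] 86.7 expect 84
```

View pics/end.png

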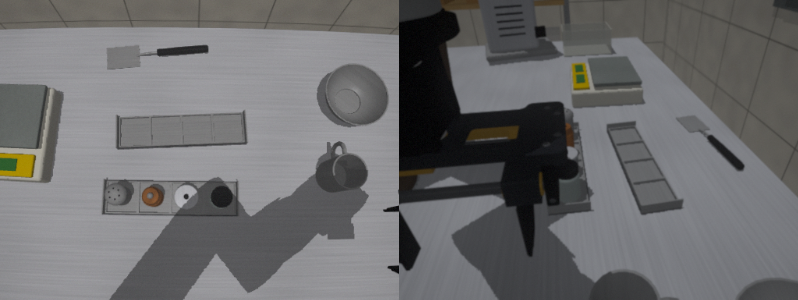

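The final top view (left half) shows shaker (118,193), mill (152,195), tin (186,196) and jar (222,196), each upright and centred in its cell. Top heights are within 3 mm of expected, the old rack is empty, and the gripper is clear.

```bash
python3 -c "
from rig import arm
print(arm.hand_in())"
```

```text
the job is handed in; nothing more can be done
None
```

All four now stand upright in the new rack in reverse order (shaker, mill, tin, jar from the left), and I handed the job in at about 28 s.

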